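# Load the last spice jar and cam the rack's sliding leg at its mark

### The job

Stand the spare spice jar, the one standing alone on the worktop just to the right of the rack, upright in the empty place of the jar rack, between the two jars already there and the sliding leg, and let go of it. Then grip the cam lever on the sliding leg, slide the leg in until its pointer stands at the length mark with the lever still open, and while keeping the leg at the mark swing the lever fully shut, so that it lies along the leg. Finish while still gripping the lever with the pointer at the mark, because the leg springs back if you let go; leave the lemon, teaspoon, mug and tumbler where they are.

Things in the scene. Friction and masses are not known exactly. Their poses are not given: they have to be found in the camera images.
- rack: wooden jar rack, fixed to the worktop, 400 mm long (its y), 76 mm wide (its x), base plate 8 mm thick; origin at the centre of its underside, z up. On the +y half is a jar channel: floor 8 mm up, 54 mm clear between two low side walls whose tops are 31 mm up, inner face of the end wall at y = +181 mm (63 mm high). On the -y half two low rails guide the leg.
- bay (a point): middle of the empty jar place, on the channel floor (x = 0, y = +60 mm, z = 8 mm in the rack's frame); axes as the rack's. The free length there runs from the second jar (about y = +88 mm) to the stop plate of the drawn-back leg (y = -25 mm); anywhere from y = +50 to +65 mm will do for the jar's centre, and the leg nudges the jar along the channel if it is in its way.
- leg (a joint): sliding leg of the rack, aluminium bar 22 mm wide with an upright stop plate (48 mm wide, 56 mm high, face 130 mm to the rack's +y of the lever pivot). 0 = drawn back, grows (m) as it slides towards the jars, along the rack's +y; travel 85 mm. A weak spring (about 3 N) draws it back to 0 whenever it is not held, also with the lever shut. Sliding in takes about 4 N
- leg_pointer (a point): tip of the thin pointer bar that sticks out sideways (rack's +x) from the leg, 26 mm above the worktop, moves with the leg; 70 mm to the rack's +y of the lever pivot
- mark_line (a point): top of the length mark: a single slim upright steel strip (3 mm along the rail, 10 mm across, 18 mm high) on the rack's base beside the rail, on the pointer's side; fixed, its place along the rail differs from time to time; axes as the rack's. The pointer stands at the mark when both have the same y in the rack's frame. The leg has to slide in 40 to 59 mm for this
- lever (a joint): steel cam lever on a vertical pivot on the leg: 0 = shut, the blade lying along the leg and pointing to the rack's -y; grows (rad) as it opens, blade swinging clockwise seen from above to the rack's -x side; range 0 to 1.35, starts open at 0.9 to 1.3. Light friction (0.06 N m), stays where left
- lever_pivot (a point): point on the lever's vertical pivot axis, at half the blade's height (67 mm above the worktop); moves with the leg. Hub of 26 mm diameter, top 82 mm up
- lever_grip (a point): middle of the place to grip on the lever blade, 45 mm from the pivot along the blade; blade 12 mm thick, 28 mm high (53 to 81 mm above the worktop), its end 94 mm from the pivot. The blade points from lever_pivot to lever_grip (the point's -y)
- jar_spare_mid (a point): spare spice jar, standing alone on the worktop about 0.07 to 0.2 m to the right of the rack (not the jar among the tins in the far right corner): 43 mm diameter, 103 mm high; point on its axis 51 mm above its foot, z up
- jar_end_mid (a point): jar already standing in the rack next to the end wall, 43 mm diameter, 102 mm high; point on its axis 51 mm above its foot
- jar_second_mid (a point): second jar already in the rack, 43 mm diameter, 99 mm high; point on its axis 51 mm above its foot
- lemon: lemon, 78 x 55 x 56 mm, bystander
- teaspoon: teaspoon, 139 x 30 x 10 mm, bystander
- mug_white: white mug, 98 mm high, bystander
- steel_tumbler: steel tumbler, 68 mm diameter, 104 mm high, bystander
Not all that is in view belongs to the job. What is shaped like the part that bears jar_second_mid but green is not meant.

How it is judged:
By the outcome, as a careful person would: the job done as asked, in the order asked, and still so for the second after the job is handed in, while the arm keeps its last pose, push and grip.
It also fails if it takes over 59 s, if anything falls off the work surface, if the arm or the gripper's body presses on something with over 40 N, if the wrist force passes 120 N, or if a joint passes its speed limit or range.

### The arm

A 6-joint arm with a two-finger parallel gripper is mounted at the origin on a cart in front of the work surface, level with it; the furniture and walls round the work are solid. World frame = base frame: x ahead of the robot, y to its left, z up, the work surface at z = 0. Lengths are in m, angles in rad, forces in N, time in s.
With the tool pointing down it reaches from about 0.275 to 0.825 m from the base axis. Payload 4.9 kg.
Tool frame: the origin (TCP) lies at the very end of the fingers, on their centre line; the grasp point (between the pads) lies 19 mm behind it (arm.hold_point_z is the distance from the TCP to the grasp point, in m); z points along the fingers, y is the direction in which the jaws open and shut (so a half turn about z gives the same grasp; the last joint's range is limited). The gripper opens to 85 mm and grips with 20 to 120 N. Pads are 22 mm wide; open, the fingers measure 114 mm over their backs; the gripper's body (76 mm by 85 mm) begins 54 mm behind the grasp point. The pads swing forward as they close: fully open they stand 13 mm farther back than shut.
Start: joints at [-1.393, 0.326, -0.193, 1.052, 0, 1.437], TCP at [0.169, -0.523, 0.191] pointing down, gripper open.
Joint ranges: [-2.65, 2.65], [-0.97, 1.79], [-1.3, 1.35], [-1.93, 2.1], [-1.47, 1.37], [-3.14, 3.14]. Speed limits (rad/s): [2.57, 2.57, 3.14, 3.14, 3.14, 3.14].

### API

Orientations are given as a rotation vector (axis times angle).
In Python, from bench import arm gives the robot as it stands.
- The arm moves only by the shell command python3 -m crank 'ROWS'. ROWS is JSON, a list of rows, each an object of numbers: "x", "y", "z": the shift along the tool's x, y, z scaled (see below); "rx", "ry", "rz": the turn, a rotation vector about the tool's x, y, z scaled (see below); "claw": the opening, from 0 (shut) to 1 (fully open). A call has 1 to 12 rows; each row is the pose to reach, as a shift and turn from the pose commanded when the call began, along the tool's axes at that moment; what a row does not reach only later rows make up. The controller multiplies each number of a shift by 400 mm and each number of a turn by pi/2 rad. A row lasts 1/12 s, in which the tool goes at most 41.7 mm and 7.16 degrees, less where a joint would pass 70% of its speed; a pose out of reach is approached as far as the arm can. A call with a number of a shift or a turn outside -1 to 1 is refused whole. A call with a gripper value outside its range is refused whole. The fingers move at their own pace and stop on an object; the grip force is fixed at half the most. Time passes only in rows, so rows that repeat a pose let the fingers close. It gives the time, the measured TCP pose, the force and the opening at its end, in the units of the state.
- arm.sense(): the state, without advancing time (a new reading comes with each control period).
- arm.grab_frame(name): name is "side" or "top"; returns a dict with "frame" (480x640x3 uint8, blue, green, red), "depth" (480x640 float32, m along the optical axis (not along the pixel's ray), 0 where there is no reading), "fx", "fy", "cx", "cy" (pixels), "k1" (the pictures are not rectified: a ray, as slopes to the right and down, at radius r is drawn at 1 + k1 r^2 times it, then the intrinsics apply), "rvec" (rotation vector, rad) and "tvec" (3), from world to camera coordinates, as OpenCV has them. Camera axes: x right, y down, z forward; pixel columns grow to the right and rows downward; lengths in m; the calibration is good to about 2 mm. A picture is of the moment at which its call begins.
- arm.finish_job(): hands the job in, once; it reports no verdict.
The state is a dict: "time_s": time; "qpos": joint angles; "joint_velocities": joint speeds; "effort": joint torques, N m; "position": TCP position; "tcp_rot": TCP orientation; "contact_force": force on the tool from outside, world axes, zero at the start; "torque": the same for the moment, N m; "width": finger opening in m.
Only numpy, scipy, OpenCV 4.12 (cv2) and the standard library are available. Lean on these libraries where they do the work, as an engineer would, in place of code of your own. Each camera call takes 0.05 s, during which the arm holds its last target. There are 200 camera calls.

## Working session

There is one attempt and no reset: what is moved stays moved. The work goes in short steps, Python scripts to look and compute and a shell command to move; the robot and the scene stay as the last step left them, time stands still between calls to the robot, and variables do not carry over. Pictures are saved under pics/ and viewed, on a budget of 10 in all, crops included, one or two more only if the job needs it, and the job is handed in when it is done.

```bash
mkdir -p pics
cat > h.py <<'E'
import numpy as np, cv2, pickle
from bench import arm
def grab(n,f):
    d=arm.grab_frame(n); pickle.dump(d,open(f'pics/{f}.pkl','wb')); cv2.imwrite(f'pics/{f}.png',d['frame']); return d
def load(f): return pickle.load(open(f'pics/{f}.pkl','rb'))
def world(d,u,v,z=None,depth=None):
    # undistort pixel -> world; using plane z or depth
    R=cv2.Rodrigues(np.array(d['rvec'],float))[0]; t=np.array(d['tvec'],float).ravel()
    xd=np.array([(u-d['cx'])/d['fx'],(v-d['cy'])/d['fy']]); x=xd.copy()
    for _ in range(20): x=xd/(1+d['k1']*(x@x))
    r=np.array([x[0],x[1],1.]); c=-R.T@t; w=R.T@r
    if z is not None: return c+w*(z-c[2])/w[2]
    if depth is None:
        p=d['depth'][int(v)-1:int(v)+2,int(u)-1:int(u)+2]; depth=np.median(p[p>0])
    return c+w*depth
def cloud(d):
    R=cv2.Rodrigues(np.array(d['rvec'],float))[0]; t=np.array(d['tvec'],float).ravel()
    v,u=np.mgrid[0:480,0:640]; xd=np.stack([(u-d['cx'])/d['fx'],(v-d['cy'])/d['fy']],-1); x=xd.copy()
    for _ in range(20): x=xd/(1+d['k1']*(x**2).sum(-1,keepdims=True))
    c=np.concatenate([x,np.ones(x.shape[:2]+(1,))],-1)*d['depth'][...,None]
    return (c-t)@R
E
python3 -c "
from h import *
for n in('top','side'):
    d=grab(n,n+'0'); R=cv2.Rodrigues(np.array(d['rvec']))[0]; print(n,-R.T@np.array(d['tvec']).ravel(), d['fx'],d['k1']); print(R)
print(arm.sense())"
```

```text
top [ 0.45360413 -0.11919425  1.00893137] 503.4760962696843 0.004681272505162015
[[-0.01543344 -0.99985978 -0.00649888]
 [-0.99811199  0.01579226 -0.05935529]
 [ 0.0594496   0.00557056 -0.99821577]]
side [ 0.54723548 -0.92403815  0.76954768] 465.93417334033364 -0.03654086699009746
[[ 0.99963556  0.01719564 -0.02080993]
 [-0.00477691 -0.64603276 -0.76329474]
 [-0.02656924  0.76311597 -0.64571518]]
{'time_s': 0.1, 'qpos': array([-1.39322886e+00,  3.26847027e-01, -1.93497859e-01,  1.05196808e+00,
       -1.04978273e-06,  1.43660359e+00]), 'joint_velocities': array([ 2.07186296e-04, -2.09734731e-03,  1.90870889e-03, -2.20834499e-04,
        9.47396778e-04,  6.67670316e-05]), 'effort': array([ 1.75086498e-03, -4.44239652e+01,  2.63038802e+01,  7.93007057e-03,
       -2.09332387e-05,  5.54435857e-06]), 'position': array([ 0.16861609, -0.52291312,  0.19078724]), 'tcp_rot': array([-3.10200384e+00, -4.87495567e-01,  5.32853185e-05]), 'contact_force': array([-0.04055451, -0.46661932,  0.3627415 ]), 'torque': array([ 0.02506648, -0.01450898,  0.00260181]), 'width': 0.0850105091353051}
```

View pics/top0.png

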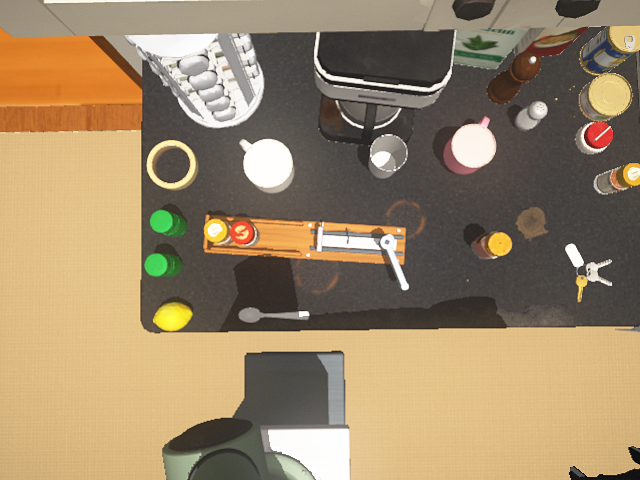

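View pics/side0.png

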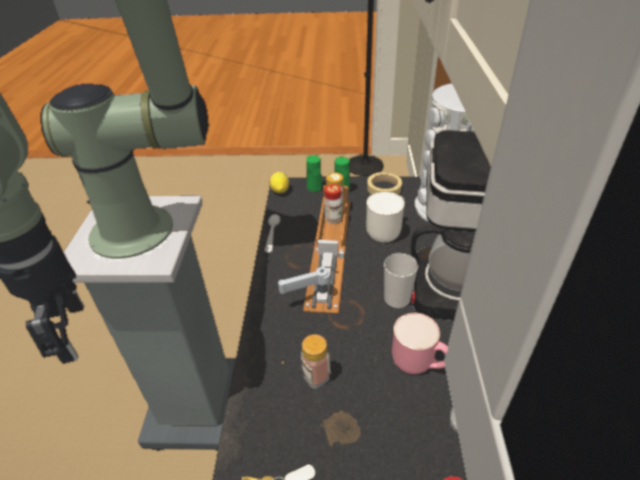

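Top view: rack spans about (205,215)–(405,262) px with the jars at the left end. The leg and lever are at the right (pivot ~(388,242), tip ~(405,288)), and the spare jar's lid is at ~(499,244). The side view agrees. I'll enlarge the rack next.

Run:
```python
from h import *
d=load('top0'); f=d['frame']
a=cv2.resize(f[205:300,195:325],None,fx=6,fy=6,interpolation=cv2.INTER_CUBIC)[:290*2]
b=cv2.resize(f[210:300,295:425],None,fx=6,fy=6,interpolation=cv2.INTER_CUBIC)
cv2.imwrite('pics/c1.png',b)
s=cv2.resize(load('side0')['frame'][165:400,260:400],None,fx=4,fy=2.5)
P=cloud(d)
# jar tops
for nm,(u,v,h) in dict(spare=(499,244,.103),end=(217,231,.110),second=(243,234,.107)).items():
    m=np.zeros(P.shape[:2],bool); m[v-22:v+22,u-22:u+22]=1
    q=P[m&(P[...,2]>h-.006)&(P[...,2]<h+.01)]; print(nm,len(q),q.mean(0),(q.max(0)+q.min(0))/2,np.ptp(q,axis=0)) if len(q) else print(nm,0)
    print(P[v,u])
# lever
m=np.zeros(P.shape[:2],bool); m[225:295,375:415]=1
q=P[m&(P[...,2]>.072)&(P[...,2]<.09)]; print('lever',len(q)); 
c,(w,h),an=cv2.minAreaRect((q[:,:2]*1000).astype(np.float32)); print(c,w,h,an,cv2.boxPoints((c,(w,h),an)))
# base plate corners
for u,v in [(205,215),(405,228),(405,262),(205,254)]: print(u,v,world(d,u,v,z=.008),P[v,u])
for u,v in [(499,244),(388,242),(405,287)]: print(P[v,u])
```

```text
spare 440 [ 0.50233439 -0.43380258  0.10205715] [ 0.50257407 -0.43460147  0.10166336] [0.03990153 0.04115306 0.00878769]
[ 0.50071223 -0.43246696  0.10257057]
end 556 [0.53329646 0.06960914 0.10839455] [0.53354881 0.06706691 0.10886546] [0.04422773 0.06169471 0.00961   ]
[0.5315943  0.07351371 0.11051514]
second 512 [0.53077706 0.03726532 0.10607851] [0.52992588 0.03917539 0.10683054] [0.04060215 0.05600206 0.01112399]
[ 0.45360413 -0.11919425  1.00893137]
lever 474
(471.6614990234375, -244.4642333984375) 107.16900634765625 27.889436721801758 14.902153968811035 [[ 416.2931  -244.7688 ]
 [ 423.4654  -271.7202 ]
 [ 527.0299  -244.15967]
 [ 519.8576  -217.20825]]
205 215 [0.57299156 0.11943065 0.008     ] [0.5664502  0.10635614 0.06284207]
405 228 [ 0.54049999 -0.27960048  0.008     ] [ 0.54065913 -0.27989424  0.00616694]
405 262 [ 0.47279848 -0.27789249  0.008     ] [ 0.47297845 -0.27938042 -0.00138453]
205 254 [0.49492027 0.11956101 0.008     ] [0.49513233 0.12078643 0.00286268]
[ 0.50071223 -0.43246696  0.10257057]
[ 0.50866337 -0.23574008  0.08251682]
[ 0.42551178 -0.26546457  0.07905105]
```

View pics/c1.png

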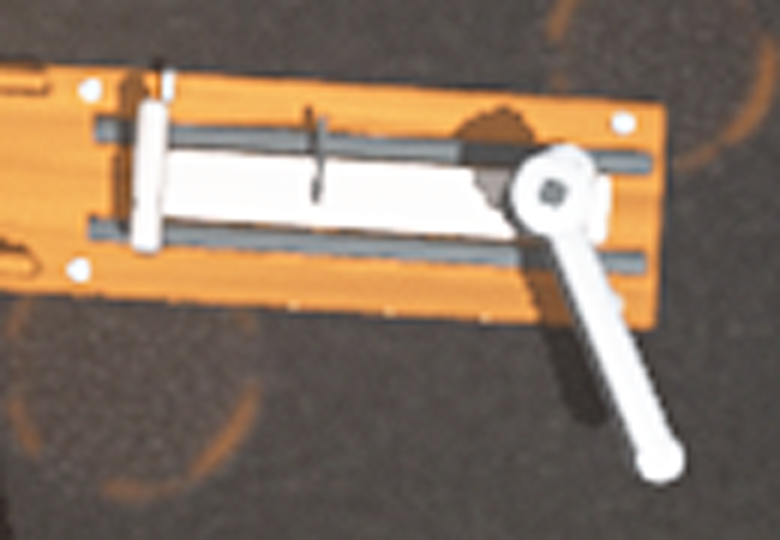

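The enlarged crop shows the pivot at crop (554,191), the blade end at (660,460), the pointer at x≈320 with its tip at y≈112, and the mark strip at (168,73–98) beside the stop plate. The pointer still has to travel about 25 px.

Run:
```python
from h import *
d=load('top0'); C=lambda x,y:(295+(x-2.5)/6,210+(y-2.5)/6)
w=lambda x,y,z:world(d,*C(x,y),z=z)
a,b=w(250,80,.008),w(665,103,.008); c,e=w(110,298,.008),w(655,328,.008)
print(a,b,c,e)
for p,q in((a,b),(c,e)): print('yaw',np.arctan2(-(p-q)[0],(p-q)[1]))
r1,r2=w(170,128,.02),w(650,163,.02); print('rail',np.arctan2(-(r1-r2)[0],(r1-r2)[1]))
yaw=np.mean([np.arctan2(-(p-q)[0],(p-q)[1]) for p,q in((a,b),(c,e),(r1,r2))])
ry=np.array([-np.sin(yaw),np.cos(yaw)]); rx=np.array([np.cos(yaw),np.sin(yaw)])
be=w(662,215,.008)[:2]; mid=(b+e)[:2]/2
org=mid+.2*ry; print('yaw',yaw,'end',mid,'org',org,'bay',org+.06*ry)
piv=w(554,191,.082)[:2]; tip=w(660,460,.081)[:2]
L=lambda p:(round((p[:2]-org)@rx*1000,1),round((p[:2]-org)@ry*1000,1))
v=tip-piv; print('piv',piv,L(piv),'tip',tip,'len',np.linalg.norm(v),'ang',np.arctan2(-(v@rx),-(v@ry)))
for n,(x,y,z) in dict(ptr=(319,116,.026),ptr_in=(319,190,.026),mark_t=(168,76,.026),mark_b=(168,97,.026),plate=(140,170,.064),spare=None).items() if 0 else [('ptr',(319,116,.026)),('ptr_in',(317,190,.026)),('marktop',(168,76,.026)),('mark2',(168,97,.026)),('markz.018',(168,76,.018))]: print(n,L(w(x,y,z)))
for n,p in [('spare',(.5025,-.434)),('end',(.5335,.0716)),('second',(.531,.040))]: print(n,L(np.array(p)))
# jars circles via side camera too
P=cloud(load('side0'))
for nm,(u,v,h) in dict(spare=(315,345,.103),second=(332,190,.107),end=(335,180,.11)).items():
    m=np.zeros(P.shape[:2],bool); m[v-25:v+25,u-25:u+25]=1
    q=P[m&(P[...,2]>h-.005)&(P[...,2]<h+.006)]; print(nm,len(q),(q.max(0)+q.min(0))/2,np.ptp(q,axis=0)) if len(q) else print(nm,0)
```

```text
[ 0.5528776  -0.14281902  0.008     ] [ 0.54298603 -0.28049262  0.008     ] [ 0.48110429 -0.09520438  0.008     ] [ 0.46837577 -0.27530291  0.008     ]
yaw -0.07172472079990372
yaw -0.07055799514890641
rail -0.08901210093914634
yaw -0.0770982722959855 end [ 0.5056809  -0.27789777] org [ 0.52108529 -0.07849189] bay [ 0.5257066  -0.01867012]
piv [ 0.50980252 -0.23383575] (np.float64(0.7), np.float64(-155.8)) tip [ 0.42695307 -0.26442938] len 0.08831762040310155 ang 1.139962412392753
ptr (np.float64(24.4), np.float64(-84.6))
ptr_in (np.float64(0.2), np.float64(-85.4))
marktop (np.float64(34.5), np.float64(-34.6))
mark2 (np.float64(27.6), np.float64(-35.0))
markz.018 (np.float64(35.3), np.float64(-34.5))
spare (np.float64(8.9), np.float64(-355.9))
end (np.float64(0.8), np.float64(150.6))
second (np.float64(0.8), np.float64(118.9))
spare 421 [ 0.50109421 -0.43309638  0.10224547] [0.04179021 0.04200155 0.00839344]
second 298 [0.53034977 0.05448833 0.10743686] [0.04517983 0.0880748  0.01082804]
end 283 [0.53034977 0.05525075 0.11028627] [0.04517983 0.08654998 0.0105711 ]
```

```bash
cat >> h.py <<'E'
from scipy.spatial.transform import Rotation as Ro
def go(*targets):
    """units for targets (x,y,z,psi): psi = world heading of tool x, tool down"""
    s=arm.sense(); R0=Ro.from_rotvec(s['tcp_rot']); p0=s['position']
    for x,y,z,psi in targets:
        R=Ro.from_matrix(np.array([[np.cos(psi),np.sin(psi),0],[np.sin(psi),-np.cos(psi),0],[0,0,-1]]))
        sh=R0.inv().apply(np.array([x,y,z])-p0); 
        rv=(R0.inv()*R).as_rotvec(); print('xyz',np.round(sh/.4,4),'r',np.round(rv/(np.pi/2),3))
E
python3 - <<'E'
from h import *
go((.502,-.4335,.17,1.496),(.502,-.4335,.046,1.496))
P=cloud(load('top0')); 
for x,y in((260,190),(400,200),(440,220),(590,240)): print(P[210+y//6,295+x//6])
E
```

```text
xyz [0.8618 0.043  0.0521] r [-0.001 -0.001 -0.754]
xyz [0.8618 0.0434 0.3621] r [-0.001 -0.001 -0.754]
[ 0.51584097 -0.14533928  0.02103781]
[ 0.51101975 -0.19023318  0.02393366]
[ 0.50486815 -0.20372629  0.02492811]
[ 0.49392509 -0.24505791  0.07903723]
```

```bash
python3 -m crank '[{"x":0.862,"y":0.043,"z":0.05,"rz":-0.754,"claw":1},{"x":0.862,"y":0.043,"z":0.05,"rz":-0.754,"claw":1},{"x":0.862,"y":0.043,"z":0.05,"rz":-0.754,"claw":1},{"x":0.862,"y":0.043,"z":0.05,"rz":-0.754,"claw":1},{"x":0.862,"y":0.043,"z":0.05,"rz":-0.754,"claw":1},{"x":0.862,"y":0.043,"z":0.05,"rz":-0.754,"claw":1},{"x":0.862,"y":0.043,"z":0.05,"rz":-0.754,"claw":1},{"x":0.862,"y":0.043,"z":0.05,"rz":-0.754,"claw":1},{"x":0.862,"y":0.043,"z":0.05,"rz":-0.754,"claw":1},{"x":0.862,"y":0.043,"z":0.05,"rz":-0.754,"claw":1},{"x":0.862,"y":0.043,"z":0.05,"rz":-0.754,"claw":1},{"x":0.862,"y":0.043,"z":0.05,"rz":-0.754,"claw":1}]'
python3 - <<'E'
from h import *
go((.502,-.4335,.046,1.496))
E
```

```text
xyz [0.8618 0.0434 0.3621] r [-0.001 -0.001 -0.754]invalid input at $[0]: expected keys x, y, z, rx, ry, rz, claw
```

```bash
python3 -m crank '[{"x":0.862,"y":0.043,"z":0.05,"rx":0,"ry":0,"rz":-0.754,"claw":1},{"x":0.862,"y":0.043,"z":0.05,"rx":0,"ry":0,"rz":-0.754,"claw":1},{"x":0.862,"y":0.043,"z":0.05,"rx":0,"ry":0,"rz":-0.754,"claw":1},{"x":0.862,"y":0.043,"z":0.05,"rx":0,"ry":0,"rz":-0.754,"claw":1},{"x":0.862,"y":0.043,"z":0.05,"rx":0,"ry":0,"rz":-0.754,"claw":1},{"x":0.862,"y":0.043,"z":0.05,"rx":0,"ry":0,"rz":-0.754,"claw":1},{"x":0.862,"y":0.043,"z":0.05,"rx":0,"ry":0,"rz":-0.754,"claw":1},{"x":0.862,"y":0.043,"z":0.05,"rx":0,"ry":0,"rz":-0.754,"claw":1},{"x":0.862,"y":0.043,"z":0.05,"rx":0,"ry":0,"rz":-0.754,"claw":1},{"x":0.862,"y":0.043,"z":0.05,"rx":0,"ry":0,"rz":-0.754,"claw":1},{"x":0.862,"y":0.043,"z":0.05,"rx":0,"ry":0,"rz":-0.754,"claw":1},{"x":0.862,"y":0.043,"z":0.05,"rx":0,"ry":0,"rz":-0.754,"claw":1}]'
python3 - <<'E'
from h import *
go((.502,-.4335,.046,1.496))
E
```

```text
time_s: 1.1
position: [0.502, -0.4337, 0.1708]
tcp_rot: [-2.303, -2.135, 0.0]
contact_force: [0.0, -0.1, 0.5]
width: 0.0853
xyz [1.000e-04 4.000e-04 3.119e-01] r [-0.001 -0.001 -0.001]
```

```bash
python3 -m crank '[{"x":0,"y":0,"z":0.08,"rx":0,"ry":0,"rz":0,"claw":1},{"x":0,"y":0,"z":0.16,"rx":0,"ry":0,"rz":0,"claw":1},{"x":0,"y":0,"z":0.24,"rx":0,"ry":0,"rz":0,"claw":1},{"x":0,"y":0,"z":0.29,"rx":0,"ry":0,"rz":0,"claw":1},{"x":0,"y":0,"z":0.312,"rx":0,"ry":0,"rz":0,"claw":1},{"x":0,"y":0,"z":0.312,"rx":0,"ry":0,"rz":0,"claw":0},{"x":0,"y":0,"z":0.312,"rx":0,"ry":0,"rz":0,"claw":0},{"x":0,"y":0,"z":0.312,"rx":0,"ry":0,"rz":0,"claw":0},{"x":0,"y":0,"z":0.312,"rx":0,"ry":0,"rz":0,"claw":0},{"x":0,"y":0,"z":0.312,"rx":0,"ry":0,"rz":0,"claw":0},{"x":0,"y":0,"z":0.312,"rx":0,"ry":0,"rz":0,"claw":0},{"x":0,"y":0,"z":0.312,"rx":0,"ry":0,"rz":0,"claw":0}]'; python3 -m crank '[{"x":0,"y":0,"z":-0.1,"rx":0,"ry":0,"rz":0,"claw":0},{"x":0,"y":0,"z":-0.2,"rx":0,"ry":0,"rz":0,"claw":0},{"x":0,"y":0,"z":-0.3,"rx":0,"ry":0,"rz":0,"claw":0},{"x":0,"y":0,"z":-0.375,"rx":0,"ry":0,"rz":0,"claw":0},{"x":0,"y":0,"z":-0.375,"rx":0,"ry":0,"rz":0,"claw":0}]'
python3 - <<'E'
from h import *
d=grab('side','side1'); cv2.imwrite('pics/s1c.png',cv2.resize(d['frame'][150:420,250:420],None,fx=2.2,fy=2.2))
go((.5257,-.0202,.19,1.496))
E
```

```text
time_s: 2.1
position: [0.5033, -0.4356, 0.0494]
tcp_rot: [2.3, 2.134, -0.001]
contact_force: [-1.4, 0.1, 6.2]
width: 0.0407
time_s: 2.52
position: [0.5054, -0.4373, 0.206]
tcp_rot: [2.293, 2.128, 0.0]
contact_force: [0.3, -1.2, 0.4]
width: 0.0403
xyz [ 1.0415 -0.0247  0.0237] r [0.005 0.004 0.   ]
```

View pics/s1c.png

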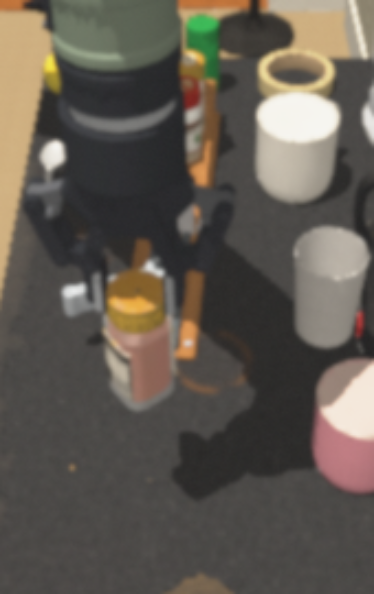

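The jar hangs upright between the fingers, just below its lid (~(138,330) in the crop). Now I'll carry it over the bay.

```bash
python3 -m crank '[{"x":0.08,"y":0,"z":0,"rx":0,"ry":0,"rz":0,"claw":0},{"x":0.17,"y":0,"z":0,"rx":0,"ry":0,"rz":0,"claw":0},{"x":0.26,"y":0,"z":0,"rx":0,"ry":0,"rz":0,"claw":0},{"x":0.35,"y":0,"z":0,"rx":0,"ry":0,"rz":0,"claw":0},{"x":0.44,"y":-0.01,"z":0,"rx":0,"ry":0,"rz":0,"claw":0},{"x":0.53,"y":-0.02,"z":0,"rx":0,"ry":0,"rz":0,"claw":0},{"x":0.62,"y":-0.02,"z":0,"rx":0,"ry":0,"rz":0,"claw":0},{"x":0.71,"y":-0.02,"z":0,"rx":0,"ry":0,"rz":0,"claw":0},{"x":0.8,"y":-0.02,"z":0,"rx":0,"ry":0,"rz":0,"claw":0},{"x":0.88,"y":-0.02,"z":0,"rx":0,"ry":0,"rz":0,"claw":0},{"x":0.94,"y":-0.02,"z":0,"rx":0,"ry":0,"rz":0,"claw":0},{"x":0.98,"y":-0.02,"z":0,"rx":0,"ry":0,"rz":0,"claw":0}]';python3 -m crank '[{"x":0,"y":0,"z":0,"rx":0,"ry":0,"rz":0,"claw":0},{"x":0,"y":0,"z":0,"rx":0,"ry":0,"rz":0,"claw":0},{"x":0,"y":0,"z":0,"rx":0,"ry":0,"rz":0,"claw":0},{"x":0,"y":0,"z":0,"rx":0,"ry":0,"rz":0,"claw":0},{"x":0,"y":0,"z":0,"rx":0,"ry":0,"rz":0,"claw":0},{"x":0,"y":0,"z":0,"rx":0,"ry":0,"rz":0,"claw":0}]'
python3 - <<'E'
from h import *
d=grab('side','side2'); cv2.imwrite('pics/s2c.png',cv2.resize(d['frame'][110:320,250:450],None,fx=2.8,fy=2.8,interpolation=cv2.INTER_CUBIC))
go((.5257,-.0202,.19,1.496)); print(arm.sense())
E
```

```text
time_s: 3.57
position: [0.5224, -0.0397, 0.1957]
tcp_rot: [-2.299, -2.138, 0.001]
contact_force: [-0.2, -0.7, 0.1]
width: 0.0407
time_s: 4.07
position: [0.5234, -0.0435, 0.1965]
tcp_rot: [-2.304, -2.135, 0.0]
contact_force: [-0.8, -0.0, 0.0]
width: 0.0404
xyz [0.0581 0.0013 0.0165] r [-0.     0.    -0.001]
{'time_s': 4.1167, 'qpos': array([-2.23203074e-01,  2.76972040e-01, -2.48106447e-01,  1.04578965e+00,
       -3.90390181e-05,  1.42351530e+00]), 'joint_velocities': array([ 4.00635377e-03, -1.63810767e-03, -2.96965836e-05, -1.23818759e-03,
       -7.39218027e-04,  8.07815723e-04]), 'effort': array([ 2.13487056e-02, -4.20752048e+01,  2.65377760e+01,  2.19250091e-03,
        2.62733811e-03, -8.08724271e-04]), 'position': array([ 0.52340183, -0.04334595,  0.19661062]), 'tcp_rot': array([-2.30412171e+00, -2.13550784e+00,  1.14307742e-04]), 'contact_force': array([ 0.17660295,  0.10516102, -0.98021442]), 'torque': array([ 0.02896516, -0.00364676, -0.04995345]), 'width': 0.040086648632203604}
```

View pics/s2c.png

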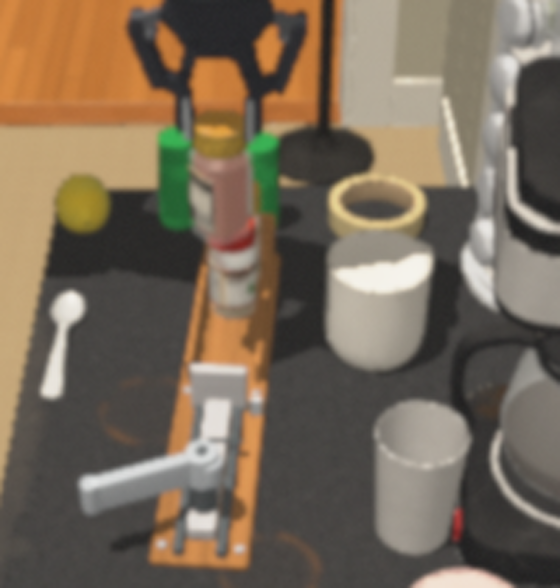

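The jar hangs upright over the channel (crop ~(220,190)). The second jar is behind it, and the lane ahead of the leg plate is clear. I'll fit the jar's axis from depth.

Run:
```python
from h import *
from scipy.optimize import least_squares
P=cloud(load('side2')); P=P[110:320,250:450].reshape(-1,3)
def fit(z0,z1,c,r0=.035):
    q=P[(P[:,2]>z0)&(P[:,2]<z1)&(np.hypot(*(P[:,:2]-c).T)<r0)]
    f=lambda p:np.hypot(q[:,0]-p[0],q[:,1]-p[1])-.0215
    s=least_squares(f,c,loss='soft_l1',f_scale=.001); print(z0,len(q),s.x,np.median(abs(s.fun)),q[:,2].min())
for z in (.12,.155,.165,.175): fit(z,z+.012,(.5234,-.0435))
for z in(.05,.08): fit(z,z+.015,(.5305,.036))
```

```text
return _methods._mean(a, axis=axis, dtype=dtype,
  ret = ret.dtype.type(ret / rcount)
Traceback (most recent call last):
ValueError: zero-size array to reduction operation minimum which has no identity
```

Run:
```python
from h import *
from scipy.optimize import least_squares
P=cloud(load('side2')); P=P[110:320,250:450].reshape(-1,3)
def fit(z0,z1,c,r0=.035):
    q=P[(P[:,2]>z0)&(P[:,2]<z1)&(np.hypot(*(P[:,:2]-c).T)<r0)]
    if len(q)<10: return print(z0,len(q))
    f=lambda p:np.hypot(q[:,0]-p[0],q[:,1]-p[1])-.0215
    s=least_squares(f,c,loss='soft_l1',f_scale=.001); print(z0,len(q),s.x,np.median(abs(s.fun)),q[:,2].min())
for z in (.135,.147,.155,.165,.175): fit(z,z+.01,(.5234,-.0435))
for z in(.05,.08): fit(z,z+.015,(.5305,.036))
```

```text
0.135 0
0.147 53 [ 0.5203996  -0.04142062] 0.0009454357667710613 0.1490453840590254
0.155 75 [ 0.5208341  -0.04137537] 0.001212238215762669 0.15505213302608872
0.165 78 [ 0.52063872 -0.0417011 ] 0.001307332795350849 0.16501455385857403
0.175 81 [ 0.5207342  -0.04146094] 0.0012586055707905983 0.17513145733031754
0.05 83 [0.52807023 0.03345695] 0.0007763475830721532 0.05026386768343733
0.08 71 [0.52828902 0.034749  ] 0.0011206484204379225 0.08034642692658105
```

```bash
python3 -m crank '[{"x":0.03,"y":0,"z":0,"rx":0,"ry":0,"rz":0,"claw":0},{"x":0.049,"y":0,"z":0.02,"rx":0,"ry":0,"rz":0,"claw":0},{"x":0.049,"y":0,"z":0.07,"rx":0,"ry":0,"rz":0,"claw":0},{"x":0.049,"y":0,"z":0.13,"rx":0,"ry":0,"rz":0,"claw":0},{"x":0.049,"y":0,"z":0.19,"rx":0,"ry":0,"rz":0,"claw":0},{"x":0.049,"y":0,"z":0.24,"rx":0,"ry":0,"rz":0,"claw":0},{"x":0.049,"y":0,"z":0.27,"rx":0,"ry":0,"rz":0,"claw":0},{"x":0.049,"y":0,"z":0.3,"rx":0,"ry":0,"rz":0,"claw":0},{"x":0.049,"y":0,"z":0.32,"rx":0,"ry":0,"rz":0,"claw":0},{"x":0.049,"y":0,"z":0.335,"rx":0,"ry":0,"rz":0,"claw":0},{"x":0.049,"y":0,"z":0.342,"rx":0,"ry":0,"rz":0,"claw":0},{"x":0.049,"y":0,"z":0.342,"rx":0,"ry":0,"rz":0,"claw":0}]'; python3 -m crank '[{"x":0,"y":0,"z":0,"rx":0,"ry":0,"rz":0,"claw":0},{"x":0,"y":0,"z":0.004,"rx":0,"ry":0,"rz":0,"claw":0},{"x":0,"y":0,"z":0.004,"rx":0,"ry":0,"rz":0,"claw":0}]'
python3 - <<'E'
from h import *
d=grab('side','side3'); cv2.imwrite('pics/s3c.png',cv2.resize(d['frame'][110:320,250:450],None,fx=2.8,fy=2.8,interpolation=cv2.INTER_CUBIC))
E
```

```text
time_s: 5.12
position: [0.5251, -0.0227, 0.0595]
tcp_rot: [-2.302, -2.137, -0.0]
contact_force: [2.0, 0.7, -1.1]
width: 0.0404
time_s: 5.37
position: [0.5251, -0.0231, 0.0586]
tcp_rot: [2.302, 2.137, 0.001]
contact_force: [1.6, 0.4, -0.9]
width: 0.04
```

View pics/s3c.png

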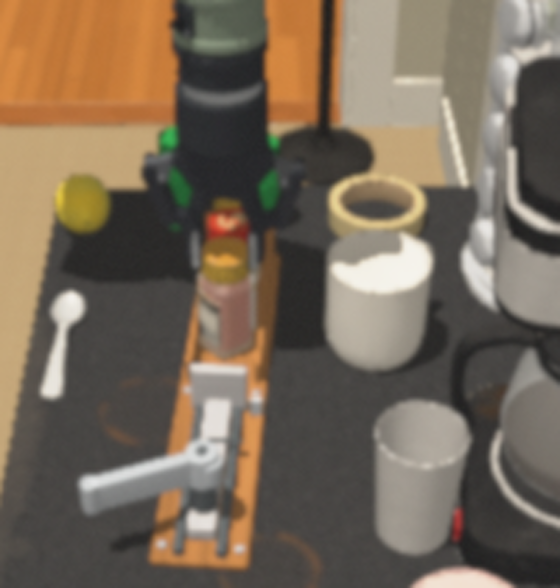

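The jar stands in the channel between the second jar and the plate (crop ~(228,310)). It should still be 1 mm above the floor, so I'll lower it until it touches.

```bash
for i in 1; do python3 -m crank '[{"x":0,"y":0,"z":0.004,"rx":0,"ry":0,"rz":0,"claw":0},{"x":0,"y":0,"z":0.004,"rx":0,"ry":0,"rz":0,"claw":0},{"x":0,"y":0,"z":0.004,"rx":0,"ry":0,"rz":0,"claw":0}]'; done; python3 -m crank '[{"x":0,"y":0,"z":0.004,"rx":0,"ry":0,"rz":0,"claw":0},{"x":0,"y":0,"z":0.004,"rx":0,"ry":0,"rz":0,"claw":0},{"x":0,"y":0,"z":0.004,"rx":0,"ry":0,"rz":0,"claw":0}]'
```

```text
time_s: 5.67
position: [0.5252, -0.0231, 0.0574]
tcp_rot: [2.302, 2.137, 0.001]
contact_force: [-0.0, 0.4, 5.0]
width: 0.0406
time_s: 5.92
position: [0.5254, -0.0231, 0.0572]
tcp_rot: [2.302, 2.136, 0.001]
contact_force: [-4.0, 0.8, 18.7]
width: 0.0401
```

Floor contact came at z≈57.4 mm, as predicted. Next: ease the push off, release, rise.

```bash
python3 -m crank '[{"x":0,"y":0,"z":-0.004,"rx":0,"ry":0,"rz":0,"claw":0},{"x":0,"y":0,"z":-0.004,"rx":0,"ry":0,"rz":0,"claw":1},{"x":0,"y":0,"z":-0.004,"rx":0,"ry":0,"rz":0,"claw":1},{"x":0,"y":0,"z":-0.004,"rx":0,"ry":0,"rz":0,"claw":1},{"x":0,"y":0,"z":-0.004,"rx":0,"ry":0,"rz":0,"claw":1},{"x":0,"y":0,"z":-0.004,"rx":0,"ry":0,"rz":0,"claw":1},{"x":0,"y":0,"z":-0.004,"rx":0,"ry":0,"rz":0,"claw":1},{"x":0,"y":0,"z":-0.004,"rx":0,"ry":0,"rz":0,"claw":1}]'; python3 -m crank '[{"x":0,"y":0,"z":-0.04,"rx":0,"ry":0,"rz":0,"claw":1},{"x":0,"y":0,"z":-0.1,"rx":0,"ry":0,"rz":0,"claw":1},{"x":0,"y":0,"z":-0.18,"rx":0,"ry":0,"rz":0,"claw":1},{"x":0,"y":0,"z":-0.27,"rx":0,"ry":0,"rz":0,"claw":1},{"x":0,"y":0,"z":-0.32,"rx":0,"ry":0,"rz":0,"claw":1},{"x":0,"y":0,"z":-0.32,"rx":0,"ry":0,"rz":0,"claw":1},{"x":0,"y":0,"z":-0.32,"rx":0,"ry":0,"rz":0,"claw":1}]'
python3 - <<'E'
from h import *
# lever grip from top: pivot (.5098,-.2338), blade end centre (.42695,-.26443)
piv=np.array([.5098,-.2338]); v=np.array([.42695,-.26443])-piv; u=v/np.linalg.norm(v); psi=np.arctan2(-u[1],-u[0]); g=piv+.048*u
print('psi',psi,g)
go((*g,.185,psi),(*g,.052,psi))
E
```

```text
time_s: 6.58
position: [0.5247, -0.023, 0.0565]
tcp_rot: [-2.302, -2.137, 0.0]
contact_force: [-0.1, -0.1, 0.5]
width: 0.0852
time_s: 7.17
position: [0.5259, -0.0232, 0.1859]
tcp_rot: [2.301, 2.135, 0.003]
contact_force: [-0.3, -0.8, 0.5]
width: 0.0855
psi 0.354119787534571 [ 0.4647783  -0.25044472]
xyz [-0.5779 -0.1101  0.002 ] r [ 0.002 -0.001  0.727]
xyz [-0.5778 -0.1111  0.3345] r [ 0.002 -0.001  0.727]
```

```bash
python3 -m crank '[{"x":-0.06,"y":-0.01,"z":0,"rx":0,"ry":0,"rz":0.07,"claw":1},{"x":-0.14,"y":-0.03,"z":0,"rx":0,"ry":0,"rz":0.145,"claw":1},{"x":-0.22,"y":-0.04,"z":0,"rx":0,"ry":0,"rz":0.22,"claw":1},{"x":-0.3,"y":-0.06,"z":0,"rx":0,"ry":0,"rz":0.3,"claw":1},{"x":-0.38,"y":-0.08,"z":0,"rx":0,"ry":0,"rz":0.375,"claw":1},{"x":-0.46,"y":-0.09,"z":0,"rx":0,"ry":0,"rz":0.45,"claw":1},{"x":-0.52,"y":-0.1,"z":0,"rx":0,"ry":0,"rz":0.525,"claw":1},{"x":-0.56,"y":-0.11,"z":0,"rx":0,"ry":0,"rz":0.6,"claw":1},{"x":-0.578,"y":-0.11,"z":0,"rx":0,"ry":0,"rz":0.675,"claw":1},{"x":-0.578,"y":-0.11,"z":0,"rx":0,"ry":0,"rz":0.727,"claw":1},{"x":-0.578,"y":-0.11,"z":0,"rx":0,"ry":0,"rz":0.727,"claw":1},{"x":-0.578,"y":-0.11,"z":0,"rx":0,"ry":0,"rz":0.727,"claw":1}]'
python3 - <<'E'
from h import *
d=grab('side','side4'); cv2.imwrite('pics/s4c.png',cv2.resize(d['frame'][160:340,250:400],None,fx=3.3,fy=3.3,interpolation=cv2.INTER_CUBIC))
g=[ 0.4648, -0.2504];psi=.354
go((*g,.185,psi),(*g,.052,psi))
E
```

```text
time_s: 8.17
position: [0.4629, -0.2498, 0.1832]
tcp_rot: [-3.09, -0.556, 0.003]
contact_force: [0.3, 0.7, -0.9]
width: 0.0857
xyz [ 0.0033  0.0032 -0.0038] r [-0.001  0.001  0.002]
xyz [0.0037 0.0038 0.3287] r [-0.001  0.001  0.002]
```

View pics/s4c.png

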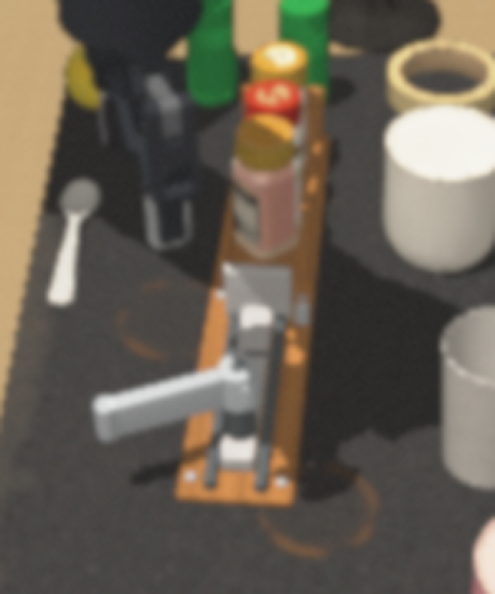

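The spare jar stands upright and free in the bay (crop ~(265,190)), and the lever is untouched. I'll descend over the blade and grip it.

```bash
python3 -m crank '[{"x":0.003,"y":0.003,"z":0.04,"rx":0,"ry":0,"rz":0,"claw":1},{"x":0.003,"y":0.003,"z":0.12,"rx":0,"ry":0,"rz":0,"claw":1},{"x":0.003,"y":0.003,"z":0.2,"rx":0,"ry":0,"rz":0,"claw":1},{"x":0.003,"y":0.003,"z":0.27,"rx":0,"ry":0,"rz":0,"claw":1},{"x":0.003,"y":0.003,"z":0.31,"rx":0,"ry":0,"rz":0,"claw":1},{"x":0.003,"y":0.003,"z":0.33,"rx":0,"ry":0,"rz":0,"claw":1},{"x":0.003,"y":0.003,"z":0.33,"rx":0,"ry":0,"rz":0,"claw":1}]'; python3 -m crank '[{"x":0,"y":0,"z":0,"rx":0,"ry":0,"rz":0,"claw":0},{"x":0,"y":0,"z":0,"rx":0,"ry":0,"rz":0,"claw":0},{"x":0,"y":0,"z":0,"rx":0,"ry":0,"rz":0,"claw":0},{"x":0,"y":0,"z":0,"rx":0,"ry":0,"rz":0,"claw":0},{"x":0,"y":0,"z":0,"rx":0,"ry":0,"rz":0,"claw":0},{"x":0,"y":0,"z":0,"rx":0,"ry":0,"rz":0,"claw":0},{"x":0,"y":0,"z":0,"rx":0,"ry":0,"rz":0,"claw":0},{"x":0,"y":0,"z":0,"rx":0,"ry":0,"rz":0,"claw":0},{"x":0,"y":0,"z":0,"rx":0,"ry":0,"rz":0,"claw":0}]';  python3 - <<'E'
from h import *
s=arm.sense(); p=s['position']; t=.052; yaw=-.075
print(p,s['width'],s['contact_force'])
ry=np.array([-np.sin(yaw),np.cos(yaw)])
R=Ro.from_rotvec(s['tcp_rot']).as_matrix(); print('psi',np.arctan2(R[1,0],R[0,0]))
go((*(p[:2]+.050*ry),p[2],np.arctan2(R[1,0],R[0,0])))
E
```

```text
time_s: 8.8
position: [0.464, -0.2495, 0.0507]
tcp_rot: [-3.089, -0.556, 0.004]
contact_force: [-0.4, 0.6, 0.3]
width: 0.0857
time_s: 9.55
position: [0.4653, -0.2511, 0.0527]
tcp_rot: [3.092, 0.553, 0.0]
contact_force: [0.3, 0.2, -0.2]
width: 0.0003
[ 0.46531293 -0.25105029  0.05271866] 0.0002544721908093247 [ 0.3169068   0.19901511 -0.15243838]
psi 0.35417091554447927
xyz [ 0.052  -0.1137 -0.    ] r [ 0. -0. -0.]
```

The fingers shut on nothing (width 0), so I need a look.

Run:
```python
from h import *
d=grab('side','side5'); t=grab('top','top5')
a=cv2.resize(d['frame'][180:330,250:390],(560,600),interpolation=cv2.INTER_CUBIC)[:, :]
b=cv2.resize(t['frame'][200:310,300:440],(700,550),interpolation=cv2.INTER_CUBIC)
a=cv2.resize(a,(400,428)); b=cv2.resize(b,(400,314)); o=np.zeros((428,800,3),np.uint8); o[:,:400]=a; o[:314,400:]=b
cv2.imwrite('pics/c5.png',o)
```

```text
(no output)
```

View pics/c5.png

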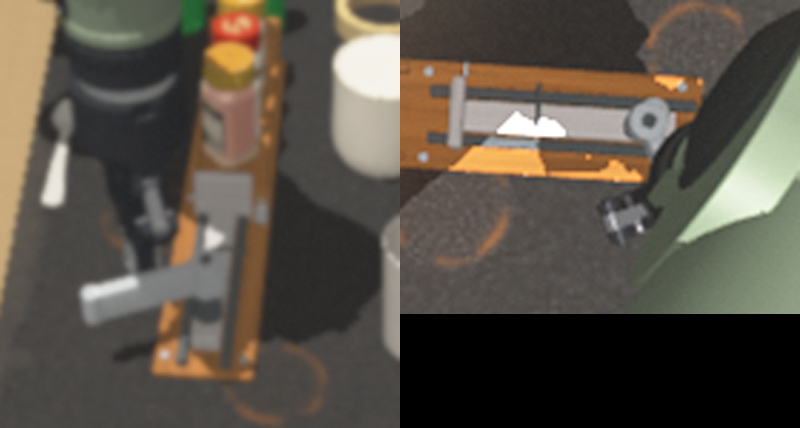

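Run:
```python
from h import *
for n,(u0,v0,sx,sy,ox) in dict(side5=(250,180,400/140,428/150,0),top5=(300,200,400/140,314/110,400)).items():
    d=load(n)
    def pr(p):
        R=cv2.Rodrigues(np.array(d['rvec']))[0]; c=R@np.array(p)+np.array(d['tvec']).ravel(); x=c[:2]/c[2]; x=x*(1+d['k1']*(x@x))
        return np.round([ox+(d['fx']*x[0]+d['cx']-u0)*sx,(d['fy']*x[1]+d['cy']-v0)*sy])
    print(n,'tcp',pr([.4653,-.251,.0527]),'graspz',pr([.4653,-.251,.072]),'+80mm',pr([.4653,-.251,.13]),'tip',pr([.42695,-.26443,.081]),'piv',pr([.5098,-.2338,.082]))
s=load('side5'); P=cloud(s); 
# blade end corners in side image crop: (88,295) top-left end
for x,y in((100,300),(140,285),(180,272)): print(P[180+int(y*150/428),250+int(x*140/400)])
q=P[(P[...,2]>.06)&(P[...,2]<.085)&(P[...,0]<.50)&(P[...,0]>.40)&(abs(P[...,1]+.26)<.06)]
i=np.argsort(q[:,0]); print(len(q)); print(np.round(q[i][::max(1,len(q)//25)],4))
```

```text
side5 tcp [147. 306.] graspz [145. 288.] +80mm [140. 230.] tip [ 90. 293.] piv [207. 261.]
top5 tcp [670. 187.] graspz [674. 187.] +80mm [688. 186.] tip [699. 246.] piv [648. 118.]
[ 0.43432325 -0.26741837  0.0771634 ]
[ 0.46244995 -0.25474235  0.08157516]
[ 0.49079872 -0.24336533  0.08164143]
436
[[ 0.4199 -0.2658  0.0784]
 [ 0.4237 -0.2681  0.072 ]
 [ 0.4266 -0.2674  0.083 ]
 [ 0.4296 -0.2665  0.0703]
 [ 0.4326 -0.2652  0.0837]
 [ 0.4355 -0.2665  0.0673]
 [ 0.4382 -0.2589  0.0829]
 [ 0.4418 -0.2542  0.0811]
 [ 0.4444 -0.2595  0.0836]
 [ 0.448  -0.2562  0.0802]
 [ 0.4513 -0.2571  0.0662]
 [ 0.4542 -0.2532  0.0829]
 [ 0.4576 -0.258   0.0672]
 [ 0.4604 -0.2573  0.0783]
 [ 0.4638 -0.255   0.07  ]
 [ 0.4664 -0.2507  0.0833]
 [ 0.4699 -0.2505  0.0712]
 [ 0.4736 -0.2505  0.0623]
 [ 0.4763 -0.2476  0.0772]
 [ 0.4799 -0.248   0.0656]
 [ 0.4824 -0.2405  0.0817]
 [ 0.486  -0.2474  0.062 ]
 [ 0.4885 -0.2362  0.0832]
 [ 0.4923 -0.2437  0.0672]
 [ 0.4948 -0.2413  0.0795]
 [ 0.4985 -0.2415  0.0679]]
```

Run:
```python
from h import *
s=arm.sense(); p=s['position']; print(s['qpos'],p,s['width'],s['time_s'], np.hypot(*p[:2])*np.sin(s['qpos'][0]-np.arctan2(p[1],p[0])))
for n in('side4','side5'):
  P=cloud(load(n)); print(n)
  for z in np.arange(.055,.26,.02):
    q=P[(P[...,2]>z)&(P[...,2]<z+.02)&(abs(P[...,0]-.46)<.08)&(abs(P[...,1]+.25)<.11)]
    if len(q): print(round(z,3),len(q),'x',np.round(np.percentile(q[:,0],[2,50,98]),3),'y',np.round(np.percentile(q[:,1],[2,50,98]),3))
P=cloud(load('top5')); q=P[(P[...,2]>.06)&(P[...,2]<.14)&(abs(P[...,0]-.46)<.045)&(abs(P[...,1]+.25)<.08)]; print(np.round(q[::max(1,len(q)//30)],3))
```

```text
[-6.34405709e-01  4.24555447e-01 -4.38447275e-01  7.07902442e-01
  4.64494394e-06  2.15299056e+00] [ 0.46528376 -0.25101262  0.0526325 ] -1.3807451955505757e-05 9.65 -0.07360159507374915
side4
0.055 330 x [0.423 0.472 0.522] y [-0.27  -0.252 -0.24 ]
0.075 353 x [0.422 0.478 0.52 ] y [-0.269 -0.246 -0.223]
0.235 120 x [0.436 0.47  0.488] y [-0.304 -0.293 -0.206]
0.255 128 x [0.435 0.473 0.488] y [-0.305 -0.299 -0.207]
side5
0.055 328 x [0.423 0.472 0.522] y [-0.27  -0.251 -0.239]
0.075 351 x [0.423 0.478 0.52 ] y [-0.269 -0.246 -0.224]
0.095 69 x [0.452 0.465 0.476] y [-0.265 -0.26  -0.249]
0.115 33 x [0.453 0.465 0.475] y [-0.265 -0.261 -0.252]
0.135 44 x [0.449 0.46  0.485] y [-0.289 -0.268 -0.246]
0.155 113 x [0.444 0.464 0.49 ] y [-0.303 -0.269 -0.245]
0.175 233 x [0.444 0.477 0.495] y [-0.31  -0.296 -0.249]
0.195 173 x [0.452 0.474 0.487] y [-0.294 -0.285 -0.258]
0.215 232 x [0.432 0.471 0.5  ] y [-0.289 -0.284 -0.257]
0.235 344 x [0.43  0.468 0.5  ] y [-0.289 -0.283 -0.258]
0.255 468 x [0.43  0.468 0.5  ] y [-0.288 -0.278 -0.249]
[[ 0.505 -0.237  0.083]
 [ 0.505 -0.243  0.083]
 [ 0.504 -0.222  0.076]
 [ 0.503 -0.225  0.08 ]
 [ 0.503 -0.228  0.084]
 [ 0.503 -0.232  0.083]
 [ 0.503 -0.236  0.079]
 [ 0.503 -0.24   0.079]
 [ 0.503 -0.243  0.079]
 [ 0.502 -0.223  0.079]
 [ 0.502 -0.227  0.081]
 [ 0.501 -0.23   0.085]
 [ 0.501 -0.234  0.082]
 [ 0.501 -0.238  0.08 ]
 [ 0.501 -0.242  0.079]
 [ 0.5   -0.225  0.075]
 [ 0.5   -0.229  0.078]
 [ 0.5   -0.232  0.078]
 [ 0.499 -0.236  0.083]
 [ 0.499 -0.239  0.08 ]
 [ 0.499 -0.227  0.063]
 [ 0.498 -0.229  0.077]
 [ 0.498 -0.232  0.08 ]
 [ 0.498 -0.236  0.079]
 [ 0.498 -0.239  0.081]
 [ 0.497 -0.232  0.066]
 [ 0.496 -0.234  0.081]
 [ 0.496 -0.238  0.08 ]
 [ 0.495 -0.232  0.062]
 [ 0.494 -0.234  0.081]
 [ 0.494 -0.238  0.077]
 [ 0.493 -0.233  0.07 ]
 [ 0.492 -0.236  0.079]
 [ 0.491 -0.234  0.066]
 [ 0.49  -0.236  0.078]
 [ 0.489 -0.235  0.072]
 [ 0.487 -0.235  0.07 ]]
```

The depth data show the real fingertips about 37 mm above the reported TCP: they are just over the blade top at ~85–90 mm, while the state says 53. The open-gripper picture shows the same gap. The lateral position agrees. So the reported z is biased, or the tool is shorter than stated. I'll open, go down ~36 mm more while watching the force, and close.

```bash
python3 -m crank '[{"x":0,"y":0,"z":0,"rx":0,"ry":0,"rz":0,"claw":1},{"x":0,"y":0,"z":0,"rx":0,"ry":0,"rz":0,"claw":1},{"x":0,"y":0,"z":0,"rx":0,"ry":0,"rz":0,"claw":1},{"x":0,"y":0,"z":0,"rx":0,"ry":0,"rz":0,"claw":1},{"x":0,"y":0,"z":0,"rx":0,"ry":0,"rz":0,"claw":1},{"x":0,"y":0,"z":0,"rx":0,"ry":0,"rz":0,"claw":1},{"x":0,"y":0,"z":0.02,"rx":0,"ry":0,"rz":0,"claw":1},{"x":0,"y":0,"z":0.04,"rx":0,"ry":0,"rz":0,"claw":1},{"x":0,"y":0,"z":0.06,"rx":0,"ry":0,"rz":0,"claw":1},{"x":0,"y":0,"z":0.08,"rx":0,"ry":0,"rz":0,"claw":1},{"x":0,"y":0,"z":0.09,"rx":0,"ry":0,"rz":0,"claw":1},{"x":0,"y":0,"z":0.09,"rx":0,"ry":0,"rz":0,"claw":1}]'; python3 -m crank '[{"x":0,"y":0,"z":0,"rx":0,"ry":0,"rz":0,"claw":0},{"x":0,"y":0,"z":0,"rx":0,"ry":0,"rz":0,"claw":0},{"x":0,"y":0,"z":0,"rx":0,"ry":0,"rz":0,"claw":0},{"x":0,"y":0,"z":0,"rx":0,"ry":0,"rz":0,"claw":0},{"x":0,"y":0,"z":0,"rx":0,"ry":0,"rz":0,"claw":0},{"x":0,"y":0,"z":0,"rx":0,"ry":0,"rz":0,"claw":0},{"x":0,"y":0,"z":0,"rx":0,"ry":0,"rz":0,"claw":0},{"x":0,"y":0,"z":0,"rx":0,"ry":0,"rz":0,"claw":0},{"x":0,"y":0,"z":0,"rx":0,"ry":0,"rz":0,"claw":0}]';  python3 - <<'E'
from h import *
grab('side','side6'); t=grab('top','top6')
for n in('side6',):
  P=cloud(load(n))
  for z in np.arange(.045,.12,.01):
    q=P[(P[...,2]>z)&(P[...,2]<z+.01)&(abs(P[...,0]-.465)<.02)&(P[...,1]<-.245)&(P[...,1]>-.33)]
    if len(q): print(round(z,3),len(q),'x',np.round(np.percentile(q[:,0],[2,50,98]),3),'y',np.round(np.percentile(q[:,1],[2,50,98]),3))
s=arm.sense(); p=s['position']; yaw=-.075
print(p,s['width'],s['contact_force'])
ry=np.array([-np.sin(yaw),np.cos(yaw)])
R=Ro.from_rotvec(s['tcp_rot']).as_matrix(); psi=np.arctan2(R[1,0],R[0,0]); print('psi',psi)
go((*(p[:2]+.050*ry),p[2],psi))
E
```

```text
time_s: 10.65
position: [0.4642, -0.2503, 0.0151]
tcp_rot: [-3.091, -0.553, 0.003]
contact_force: [0.4, 0.7, -0.3]
width: 0.0852
time_s: 11.4
position: [0.4649, -0.2499, 0.0171]
tcp_rot: [-3.09, -0.555, 0.0]
contact_force: [-2.2, 3.2, 5.5]
width: 0.0109
0.045 2 x [0.447 0.45  0.453] y [-0.261 -0.259 -0.258]
0.055 37 x [0.445 0.47  0.484] y [-0.265 -0.259 -0.247]
0.065 60 x [0.446 0.46  0.484] y [-0.269 -0.262 -0.247]
0.075 61 x [0.446 0.459 0.475] y [-0.269 -0.262 -0.248]
0.085 12 x [0.451 0.456 0.473] y [-0.269 -0.261 -0.246]
0.095 6 x [0.457 0.459 0.467] y [-0.285 -0.272 -0.266]
0.105 31 x [0.457 0.464 0.484] y [-0.291 -0.282 -0.263]
0.115 31 x [0.452 0.464 0.484] y [-0.297 -0.272 -0.256]
[ 0.46490719 -0.24995618  0.01706025] 0.010741103746064063 [-3.23952357  4.52929011  4.47674451]
psi 0.3552048247795399
xyz [ 0.0521 -0.1136  0.0002] r [-0.001 -0.     0.   ]
```

The blade is gripped (width 11 mm). I'll slide in about 46 mm, then measure.

```bash
python3 -m crank '[{"x":0.005,"y":-0.011,"z":0,"rx":0,"ry":0,"rz":0,"claw":0},{"x":0.011,"y":-0.024,"z":0,"rx":0,"ry":0,"rz":0,"claw":0},{"x":0.017,"y":-0.037,"z":0,"rx":0,"ry":0,"rz":0,"claw":0},{"x":0.023,"y":-0.05,"z":0,"rx":0,"ry":0,"rz":0,"claw":0},{"x":0.029,"y":-0.063,"z":0,"rx":0,"ry":0,"rz":0,"claw":0},{"x":0.035,"y":-0.076,"z":0,"rx":0,"ry":0,"rz":0,"claw":0},{"x":0.041,"y":-0.089,"z":0,"rx":0,"ry":0,"rz":0,"claw":0},{"x":0.045,"y":-0.098,"z":0,"rx":0,"ry":0,"rz":0,"claw":0},{"x":0.048,"y":-0.1045,"z":0,"rx":0,"ry":0,"rz":0,"claw":0},{"x":0.048,"y":-0.1045,"z":0,"rx":0,"ry":0,"rz":0,"claw":0},{"x":0.048,"y":-0.1045,"z":0,"rx":0,"ry":0,"rz":0,"claw":0},{"x":0.048,"y":-0.1045,"z":0,"rx":0,"ry":0,"rz":0,"claw":0}]'
python3 - <<'E'
from h import *
d=grab('side','side7'); t=grab('top','top7')
a=cv2.resize(d['frame'][210:310,290:370],(480,600),interpolation=cv2.INTER_CUBIC)
b=cv2.resize(t['frame'][215:265,295:348],(318,300),interpolation=cv2.INTER_CUBIC)
o=np.zeros((600,798,3),np.uint8); o[:,:480]=a; o[:300,480:]=b
cv2.imwrite('pics/c7.png',o); s=arm.sense(); print(s['position'],s['contact_force'],s['width'])
E
```

```text
time_s: 12.5
position: [0.4683, -0.2053, 0.0171]
tcp_rot: [3.092, 0.553, -0.002]
contact_force: [-5.1, -1.3, 6.2]
width: 0.0108
[ 0.4683168  -0.20538819  0.01708731] [-3.2515102  -1.44946639  6.73562399] 0.010554284122766157
```

View pics/c7.png

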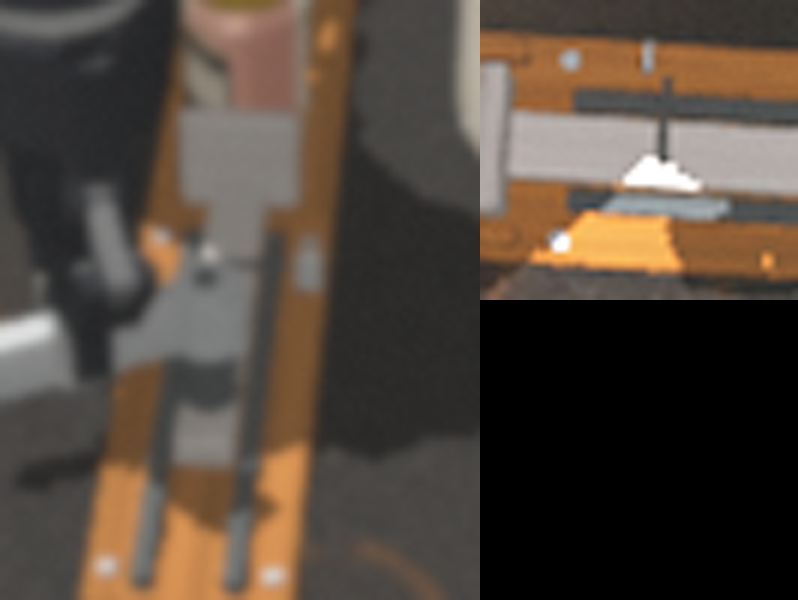

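Top crop: pointer tip at (668,80), mark strip centred at x≈649 (y 40–72). So it still falls a few mm short.

Run:
```python
from h import *
d=load('top7'); yaw=-.075; ry=np.array([-np.sin(yaw),np.cos(yaw)])
C=lambda x,y:(295+(x-480-2.5)/6,215+(y-2.5)/6)
Y=lambda x,y,z:world(d,*C(x,y),z=z)[:2]@ry*1000
print('ptr',[Y(668,82,.026),Y(663,155,.026)],'mark',[Y(650,43,.026),Y(648,70,.026)], Y(649,56,.026))
g=cv2.cvtColor(d['frame'],cv2.COLOR_BGR2GRAY)
print(g[219:245,318:332])
```

```text
ptr [np.float64(-81.10239532742715), np.float64(-80.88573009836507)] mark [np.float64(-74.47549098523213), np.float64(-74.34958024827905)] -74.40277186309567
[[ 61  59  58  56  56  58  55  56  53  52  53  56  56  53]
 [ 57  58  55  56  56  53  53  55  56  54  58  56  55  51]
 [ 77  73  67  62  77  84  66  57  55  52  55  55  55  51]
 [106 106 101  99 129 132 104  89  92  92  90  88  86  83]
 [117 119 116 117 158 149 121 115 121 119 119 117 113 115]
 [115 113 116 103 157 150 111 115 117 117 122 120 120 120]
 [116 114 114  96 154 153 111 109 111 116 116 114 114 114]
 [119 118 119 109 136 137 117 116 118 116 117 116 112 113]
 [122 121 120 120 119 120 118 113 108 112 119 116 118 116]
 [117 118 119 119 117 118 119 100  86 108 119 116 117 114]
 [103 104 109 107 105 105 112  97  82 107 118 114 113 116]
 [ 81  87  90  88  86  85  89  86  78  94 101  99  99  94]
 [ 83  83  82  81  77  81  71  78  78  82  81  78  80  78]
 [ 84  86  83  85  82  83  79  79  79  79  82  81  80  82]
 [ 79  75  73  73  76  79  78  79  75  77  82  80  82  85]
 [124 116 111 109 101  91  87  78  82  80  71  72  68  71]
 [171 166 165 164 156 152 129  85 123 142 136 135 131 130]
 [177 177 179 179 179 182 148  90 146 179 178 175 174 175]
 [175 175 175 176 176 181 140  81 146 182 177 176 176 175]
 [175 174 175 175 176 178 137  85 147 179 177 175 178 178]
 [172 173 174 174 175 176 135  88 147 178 175 175 176 174]
 [175 175 173 172 171 171 131  88 147 175 173 174 172 172]
 [176 176 174 170 241 255 209  78 139 173 173 175 176 175]
 [174 172 167 237 255 255 254 218 247 230 171 174 175 175]
 [174 171 239 255 255 255 255 255 255 248 166 169 171 174]
 [172 240 255 255 255 255 255 255 255 255 255 234 171 174]]
```

```bash
cat >> h.py <<'E'
def gap(name):
    """signed remaining travel (mm) pointer->mark along rack y, from subpixel columns in the top picture"""
    d=load(name); g=cv2.cvtColor(d['frame'],cv2.COLOR_BGR2GRAY).astype(float); yaw=-.075; ry=np.array([-np.sin(yaw),np.cos(yaw)])
    m=[];
    for v in (223,224,225):
        w=np.clip(g[v,318:330]-125,0,None); m.append((w*np.arange(318,330)).sum()/w.sum())
    q=[]
    for v in (236,237,238,239,240):
        w=np.clip(165-g[v,316:334],0,None); q.append((w*np.arange(316,334)).sum()/w.sum())
    a=world(d,np.mean(m),224,z=.026)[:2]@ry; b=world(d,np.mean(q),238,z=.026)[:2]@ry
    print('mark col',np.round(m,2),'ptr col',np.round(q,2),'gap mm',(a-b)*1000)
E
python3 -c "
from h import *
gap('top7')"; python3 -m crank '[{"x":0.002,"y":-0.004,"z":0,"rx":0,"ry":0,"rz":0,"claw":0},{"x":0.004,"y":-0.008,"z":0,"rx":0,"ry":0,"rz":0,"claw":0},{"x":0.006,"y":-0.012,"z":0,"rx":0,"ry":0,"rz":0,"claw":0},{"x":0.007,"y":-0.015,"z":0,"rx":0,"ry":0,"rz":0,"claw":0},{"x":0.007,"y":-0.015,"z":0,"rx":0,"ry":0,"rz":0,"claw":0},{"x":0.007,"y":-0.015,"z":0,"rx":0,"ry":0,"rz":0,"claw":0},{"x":0.007,"y":-0.015,"z":0,"rx":0,"ry":0,"rz":0,"claw":0}]'; python3 -c "
from h import *
d=grab('top','top8'); gap('top8'); grab('side','side8')
print(cv2.cvtColor(d['frame'],cv2.COLOR_BGR2GRAY)[221:242,316:332])"
```

```text
mark col [322.42 322.44 322.49] ptr col [325.02 324.95 324.92 324.9  324.88] gap mm 6.488298756847518
time_s: 13.18
position: [0.4688, -0.199, 0.0171]
tcp_rot: [3.091, 0.552, -0.002]
contact_force: [-4.4, -2.4, 6.1]
width: 0.0107
mark col [322.45 322.46 322.47] ptr col [321.9  321.91 321.85 321.77 322.15] gap mm 0.5674684475952818
[[ 79  76  74  75  70  65  77  79  67  56  57  53  53  55  51  50]
 [109 110 107 107 102  97 128 133 103  91  90  91  88  87  85  83]
 [113 114 116 118 118 117 157 151 120 117 118 120 118 115 115 116]
 [113 114 114 112 113 101 155 151 111 115 115 119 119 120 120 117]
 [116 114 116 115 113  95 156 153 110 111 110 116 114 113 113 115]
 [118 120 119 119 120 110 138 136 114 116 116 115 114 115 112 114]
 [120 124 121 120 121 114 104 107 117 121 118 119 119 117 117 118]
 [118 118 117 117 120 109  92  92 109 117 117 116 117 118 117 114]
 [100 102 103 105 111 100  87  83 105 114 115 115 114 114 114 114]
 [ 85  84  83  86  93  84  78  76  90  99 100 100 100  98  99  99]
 [ 83  80  82  81  83  73  78  83  79  79  79  82  81  81  80  78]
 [ 82  84  83  83  84  81  77  83  83  83  83  83  81  84  81  82]
 [ 73  76  77  75  76  73  76  79  79  79  83  80  80  83  80  84]
 [132 128 125 117 110  94  81  88  90  91  90  80  73  71  67  71]
 [175 171 170 167 167 130  91 130 153 148 146 141 135 134 131 133]
 [177 178 178 177 181 140  92 151 180 178 177 176 174 174 174 175]
 [175 175 176 175 179 138  91 149 179 177 176 175 175 176 175 176]
 [172 172 172 173 180 132  87 151 176 177 176 175 176 176 175 174]
 [174 175 173 172 173 125  93 153 177 175 175 174 175 176 175 176]
 [175 174 171 169 241 202  90 152 176 175 173 173 174 173 174 174]
 [174 175 168 238 255 218  82 149 171 174 173 172 173 172 175 176]]
```

The pointer is now within ~0.5 mm of the mark with the lever open. I'll work out waypoints for a swing about the pivot.

```bash
cat >> h.py <<'E'
def arc(piv,dpsi,n,shift=0.,r=None):
    """waypoints (tool units) swinging the held blade about piv by dpsi, leg shift along ry (m) blended in"""
    yaw=-.075; ry=np.array([-np.sin(yaw),np.cos(yaw)]); s=arm.sense(); p=s['position']
    R=Ro.from_rotvec(s['tcp_rot']).as_matrix(); psi=np.arctan2(R[1,0],R[0,0]); v=p[:2]-piv; print('psi',psi,'r',np.linalg.norm(v),'ang',np.arctan2(-v[1],-v[0]))
    T=[]
    for k in range(1,n+1):
        a=dpsi*k/n; c,q=np.cos(a),np.sin(a); w=np.array([c*v[0]-q*v[1],q*v[0]+c*v[1]])+piv+shift*k/n*ry
        T.append((*w,p[2],psi+a))
    go(*T)
E
python3 -c "
from h import *
s=arm.sense();print(s['position'])
arc(np.array([.5137,-.1826]),.57,10,.0005)"
```

```text
[ 0.46878772 -0.19903825  0.01706574]
psi 0.35366846157192533 r 0.04782603083536995 ang 0.3508638571192557
xyz [0.0002 0.0067 0.    ] r [ 0.001  0.001 -0.036]
xyz [0.0008 0.0134 0.    ] r [ 0.001  0.001 -0.073]
xyz [0.0018 0.02   0.    ] r [ 0.001  0.001 -0.109]
xyz [0.0032 0.0266 0.    ] r [ 0.     0.001 -0.145]
xyz [0.005  0.0331 0.    ] r [ 0.     0.001 -0.181]
xyz [0.0071 0.0394 0.    ] r [ 0.     0.001 -0.218]
xyz [0.0096 0.0457 0.    ] r [ 0.     0.001 -0.254]
xyz [0.0125 0.0518 0.    ] r [ 0.     0.001 -0.29 ]
xyz [0.0157 0.0577 0.    ] r [ 0.     0.001 -0.327]
xyz [0.0192 0.0634 0.    ] r [ 0.     0.001 -0.363]
```

```bash
python3 -m crank '[{"x":0,"y":0.007,"z":0,"rx":0,"ry":0,"rz":-0.036,"claw":0},{"x":0.001,"y":0.0134,"z":0,"rx":0,"ry":0,"rz":-0.073,"claw":0},{"x":0.002,"y":0.02,"z":0,"rx":0,"ry":0,"rz":-0.109,"claw":0},{"x":0.003,"y":0.0266,"z":0,"rx":0,"ry":0,"rz":-0.145,"claw":0},{"x":0.005,"y":0.033,"z":0,"rx":0,"ry":0,"rz":-0.181,"claw":0},{"x":0.007,"y":0.0394,"z":0,"rx":0,"ry":0,"rz":-0.218,"claw":0},{"x":0.0096,"y":0.0457,"z":0,"rx":0,"ry":0,"rz":-0.254,"claw":0},{"x":0.0125,"y":0.0518,"z":0,"rx":0,"ry":0,"rz":-0.29,"claw":0},{"x":0.0157,"y":0.0577,"z":0,"rx":0,"ry":0,"rz":-0.327,"claw":0},{"x":0.0192,"y":0.0634,"z":0,"rx":0,"ry":0,"rz":-0.363,"claw":0},{"x":0.0192,"y":0.0634,"z":0,"rx":0,"ry":0,"rz":-0.363,"claw":0},{"x":0.0192,"y":0.0634,"z":0,"rx":0,"ry":0,"rz":-0.363,"claw":0}]'; python3 -c "
from h import *
d=grab('top','top9'); gap('top9'); grab('side','side9')
print(cv2.cvtColor(d['frame'],cv2.COLOR_BGR2GRAY)[223:241,316:332])
s=arm.sense();print(s['position'],s['contact_force'])
arc(np.array([.5137,-.1826]),.573,10,.000)"
```

```text
time_s: 14.28
position: [0.4852, -0.2206, 0.0171]
tcp_rot: [2.812, 1.398, -0.002]
contact_force: [-4.1, -3.4, 5.6]
width: 0.0108
mark col [322.44 322.43 322.45] ptr col [321.89 321.87 321.83 321.84 321.65] gap mm 0.4222799176615277
[[114 117 117 121 118 116 158 151 121 118 120 120 119 118 115 115]
 [113 114 115 115 115 103 157 149 114 116 116 118 121 120 119 119]
 [116 114 116 116 114  99 157 151 112 110 110 118 115 115 116 115]
 [120 120 120 118 121 111 140 136 116 117 116 115 116 113 114 116]
 [122 122 121 120 122 117 105 106 113 121 118 121 118 119 118 117]
 [117 118 117 118 119 112  91  90 110 119 116 118 116 117 115 116]
 [100 103 100 107 111  98  83  83 103 116 117 115 113 114 115 115]
 [ 85  86  86  91  91  83  75  74  88 101  99  99 100 100  99  97]
 [ 84  84  81  83  84  78  79  82  79  81  84  83  83  80  80  79]
 [ 86  86  86  86  85  80  80  84  87  83  83  82  81  80  80  80]
 [ 74  77  81  79  75  76  77  79  80  80  81  78 114 134 138 106]
 [132 128 126 119 112  96  83  90  90  89  89  73 100 118 119  88]
 [176 172 172 167 165 130  92 130 151 147 141 216 241 237 231 23
[... 301 characters left out ...]
232 255 255 255 254 254 254 254 254]]
[ 0.48521962 -0.22050308  0.01710691] [-3.68150812 -2.25741267  5.808271  ]
psi 0.9229152706322113 r 0.0474107133038244 ang 0.9263997979006098
xyz [0.0002 0.0068 0.    ] r [ 0.001  0.001 -0.036]
xyz [0.0008 0.0136 0.    ] r [ 0.001  0.001 -0.073]
xyz [0.0018 0.0203 0.    ] r [ 0.     0.001 -0.109]
xyz [0.0032 0.0269 0.    ] r [ 0.     0.001 -0.146]
xyz [0.0049 0.0335 0.    ] r [ 0.     0.001 -0.182]
xyz [0.0071 0.0399 0.    ] r [ 0.     0.001 -0.219]
xyz [0.0096 0.0462 0.    ] r [ 0.     0.001 -0.255]
xyz [0.0124 0.0524 0.    ] r [ 0.     0.001 -0.292]
xyz [0.0156 0.0584 0.    ] r [ 0.     0.001 -0.328]
xyz [0.0192 0.0642 0.    ] r [ 0.     0.001 -0.365]
```

The pointer holds at the mark half way through. Second half next.

```bash
python3 -m crank '[{"x":0,"y":0.007,"z":0,"rx":0,"ry":0,"rz":-0.036,"claw":0},{"x":0.001,"y":0.0136,"z":0,"rx":0,"ry":0,"rz":-0.073,"claw":0},{"x":0.002,"y":0.0203,"z":0,"rx":0,"ry":0,"rz":-0.109,"claw":0},{"x":0.0032,"y":0.027,"z":0,"rx":0,"ry":0,"rz":-0.146,"claw":0},{"x":0.005,"y":0.0335,"z":0,"rx":0,"ry":0,"rz":-0.182,"claw":0},{"x":0.0071,"y":0.04,"z":0,"rx":0,"ry":0,"rz":-0.219,"claw":0},{"x":0.0096,"y":0.0462,"z":0,"rx":0,"ry":0,"rz":-0.255,"claw":0},{"x":0.0124,"y":0.0524,"z":0,"rx":0,"ry":0,"rz":-0.292,"claw":0},{"x":0.0157,"y":0.0584,"z":0,"rx":0,"ry":0,"rz":-0.328,"claw":0},{"x":0.0195,"y":0.0642,"z":0,"rx":0,"ry":0,"rz":-0.365,"claw":0},{"x":0.0195,"y":0.0642,"z":0,"rx":0,"ry":0,"rz":-0.365,"claw":0},{"x":0.0195,"y":0.0642,"z":0,"rx":0,"ry":0,"rz":-0.365,"claw":0}]'; python3 -c "
from h import *
d=grab('top','top10'); gap('top10'); e=grab('side','side10')
print(cv2.cvtColor(d['frame'],cv2.COLOR_BGR2GRAY)[223:231,316:332])
s=arm.sense();print(s['position'],s['contact_force'],s['torque'])
arc(np.array([.5137,-.1826]),.02,1,.000)
a=cv2.resize(e['frame'][190:310,270:370],(500,600),interpolation=cv2.INTER_CUBIC)
b=cv2.resize(d['frame'][210:270,295:355],(300,300),interpolation=cv2.INTER_CUBIC)
o=np.zeros((600,800,3),np.uint8); o[:,:500]=a; o[:300,500:]=b
cv2.imwrite('pics/c10.png',o)"
```

```text
time_s: 15.38
position: [0.51, -0.2295, 0.0171]
tcp_rot: [2.303, 2.136, -0.003]
contact_force: [-4.8, -3.1, 6.2]
width: 0.0108
mark col [322.46 324.99 325.76] ptr col [321.33    nan    nan 317.      nan] gap mm nan
[[114 113 116 117 118 116 156 151 117 116 119 118 116 108 158 189]
 [112 113 114 112 113 102 154 150 112 112 115 117 115 159 201 210]
 [114 114 115 113 113  95 154 150 114 110 112 113 109 180 205 201]
 [118 118 120 119 119 111 138 135 115 117 114 115 107 176 201 200]
 [120 119 120 120 119 118 107 112 120 117 116 112 155 197 206 203]
 [117 120 118 117 119 110  93  99 112 117 112 154 196 206 204 203]
 [100 104 101 105 110  97  81  88 106 108 153 195 205 202 201 201]
 [ 85  84  86  89  92  80  77  85  92  91 151 176 175 171 167 166]]
[ 0.50995991 -0.22950415  0.01707164] [-5.47686039 -2.07325496  5.45718553] [-0.38460669  0.87212434 -0.22311874]
psi 1.4953957508892377 r 0.047053033138873934 ang 1.491225655487173
xyz [ 0.      0.0024 -0.    ] r [-0.001  0.001 -0.013]h.py:39: RuntimeWarning: invalid value encountered in scalar divide
  w=np.clip(165-g[v,316:334],0,None); q.append((w*np.arange(316,334)).sum()/w.sum())
```

View pics/c10.png

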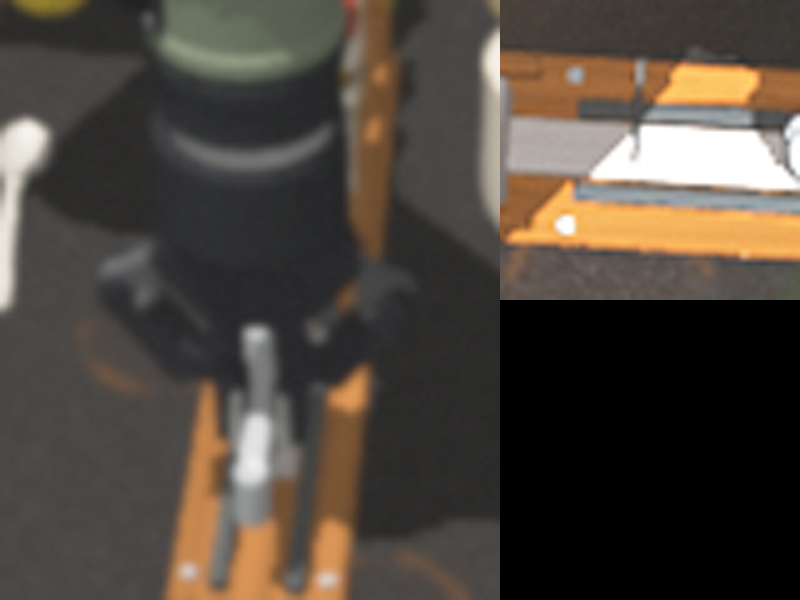

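The top crop still shows the pointer tip in line with the mark (columns agree within ~0.2 mm), and the blade lies along the leg. I'll press a little further round to make sure it rests on its stop.

```bash
python3 -m crank '[{"x":0,"y":0.0025,"z":0,"rx":0,"ry":0,"rz":-0.013,"claw":0},{"x":0,"y":0.005,"z":0,"rx":0,"ry":0,"rz":-0.026,"claw":0},{"x":0,"y":0.005,"z":0,"rx":0,"ry":0,"rz":-0.026,"claw":0},{"x":0,"y":0.005,"z":0,"rx":0,"ry":0,"rz":-0.026,"claw":0},{"x":0,"y":0.005,"z":0,"rx":0,"ry":0,"rz":-0.026,"claw":0}]'; python3 -c "
from h import *
s=arm.sense();print(s['position'],s['contact_force'],s['torque'])
d=grab('top','top11');print(cv2.cvtColor(d['frame'],cv2.COLOR_BGR2GRAY)[223:231,316:332])
arc(np.array([.5137,-.1826]),.02,1,.000)
P=cloud(grab('side','side11')); yaw=-.075
q=P[(P[...,2]>.06)&(P[...,2]<.09)&(abs(P[...,0]-.508)<.03)&(P[...,1]<-.253)&(P[...,1]>-.30)]; print(len(q),q.min(0),q.max(0),np.median(q,0))
"
```

```text
time_s: 15.9
position: [0.5101, -0.2296, 0.0171]
tcp_rot: [-2.262, -2.177, 0.006]
contact_force: [-9.6, -2.4, 10.3]
width: 0.0112
[ 0.51006668 -0.22956091  0.01705097] [-9.5772668  -2.37101661 10.25086495] [-0.35698504  1.72159331 -1.33010044]
[[111 114 116 119 117 113 156 151 120 116 120 116 115 108 171 194]
 [113 112 114 113 115 103 153 146 113 114 114 117 117 158 199 209]
 [114 113 114 114 112  96 154 149 112 109 110 111 107 179 204 201]
 [119 118 119 118 118 111 136 136 116 114 114 111 153 192 200 198]
 [118 119 123 120 122 116 104 114 119 118 112 159 199 207 204 203]
 [116 118 118 118 118 110  92  95 115 115 110 183 206 203 204 202]
 [103 103 101 106 111  96  84  88 105 111 154 195 204 202 201 203]
 [ 86  85  84  90  91  82  77  84  92  95 149 176 172 171 167 164]]
psi 1.5324921591586613 r 0.047080999084410005 ang 1.4929216792554436
xyz [-0.0001  0.0024 -0.    ] r [-0.003  0.001 -0.013]
98 [ 0.49938261 -0.27626316  0.06039768] [ 0.5122098  -0.25303441  0.08511615] [ 0.50600453 -0.27188826  0.07963391]
```

The tool met the stop: sideways it would not move, and the moment about z rose from 0.2 to 1.3 N m. So the lever is fully shut, and the pointer column is unchanged. Last, a numeric check of the jar and bystanders, then I hand in.

```bash
python3 -m crank '[{"x":0,"y":0,"z":0,"rx":0,"ry":0,"rz":0.01,"claw":0},{"x":0,"y":0,"z":0,"rx":0,"ry":0,"rz":0.01,"claw":0},{"x":0,"y":0,"z":0,"rx":0,"ry":0,"rz":0.01,"claw":0},{"x":0,"y":0,"z":0,"rx":0,"ry":0,"rz":0.01,"claw":0},{"x":0,"y":0,"z":0,"rx":0,"ry":0,"rz":0.01,"claw":0},{"x":0,"y":0,"z":0,"rx":0,"ry":0,"rz":0.01,"claw":0}]'
python3 - <<'E'
from h import *
d=grab('top','top12'); print(cv2.cvtColor(d['frame'],cv2.COLOR_BGR2GRAY)[223:230,318:330])
P=cloud(d); org=np.array([.5212,-.079]); yaw=-.075; ry=np.array([-np.sin(yaw),np.cos(yaw)]); rx=np.array([np.cos(yaw),np.sin(yaw)])
L=np.stack([(P[...,:2]-org)@rx,(P[...,:2]-org)@ry,P[...,2]],-1)
q=L[(abs(L[...,0])<.035)&(L[...,1]>.02)&(L[...,1]<.087)&(L[...,2]>.095)&(L[...,2]<.125)]
print('spare top n',len(q), q.min(0) if len(q) else '', q.max(0) if len(q) else '', np.median(q,0) if len(q) else '')
P0=cloud(load('top0'))
for n,(u,v) in dict(lemon=(172,316),spoon=(250,315),mug=(268,160),tumbler=(388,152)).items(): print(n,P0[v,u].round(3),P[v,u].round(3))
s=arm.sense(); print(s['position'],s['contact_force'],s['torque'],s['width'])
E
```

```text
time_s: 16.5
position: [0.51, -0.2295, 0.017]
tcp_rot: [-2.278, -2.16, 0.006]
contact_force: [-9.2, -1.8, 10.9]
width: 0.0107
[[116 117 118 113 154 151 118 118 118 119 116 109]
 [112 113 115 106 153 148 112 114 117 117 115 159]
 [114 113 112  95 153 152 110 110 112 111 108 179]
 [119 120 117 110 137 136 116 115 113 110 153 192]
 [118 119 120 116 105 114 121 119 114 159 200 208]
 [118 119 119 112  92  98 112 117 110 182 207 204]
 [101 107 111  98  81  88 107 111 153 195 204 202]]
spare top n 456 [-0.02202076  0.03668463  0.09593245] [0.02033151 0.0782188  0.11425143] [-0.00150303  0.05716593  0.10962928]
lemon [0.377 0.172 0.051] [0.377 0.171 0.053]
spoon [0.372 0.032 0.003] [0.372 0.032 0.002]
mug [ 0.662 -0.017  0.096] [ 0.662 -0.018  0.097]
tumbler [ 0.695 -0.249  0.007] [ 0.694 -0.249  0.01 ]
[ 0.50998331 -0.2295657   0.01703587] [-9.47447219 -3.2004823  10.6622894 ] [-0.34877069  1.6736209  -1.02357225] 0.011033948673046618
```

```bash
python3 -c "
from bench import arm
print(arm.finish_job())"
```

```text
the job is handed in; nothing more can be done
None
```

The job is done and handed in at about 16.6 s, with the gripper still holding the lever. No verdict is reported.

**What I did:** I stood the spare jar in the bay and let go of it. Then I gripped the lever, slid the leg in about 51 mm until its pointer stood at the mark with the lever open, and swung the lever shut while keeping the leg there.

**Last checks:**
- **Jar:** it stands upright with its centre at rack y ≈ 57 mm and its top at about 110 mm; 111 mm was expected.
- **Pointer:** within about 0.5 mm of the mark in the top picture.
- **Lever:** pressing it further no longer moved it, and the moment rose to about 1.3 N m, so it is on its stop. It is still gripped at 11 mm width, with about 15 N on the tool.
- **Bystanders:** the lemon, teaspoon and mug are where they were. My tumbler reading fell on the worktop beside or inside it; nothing came near it.

**What disagreed:**
- **Reported tool height:** the fingertips are really about 37 mm higher than the reported position. My first lever grip closed just above the blade without touching anything, so I went 36 mm lower and gripped again. For the same reason the jar was held by its lid area rather than its middle, but it stayed firm.
- **Side camera:** it reads about 2–3 mm off in x compared with the top one.
- **Travel to the mark:** my first picture gave 50 mm, against about 51 mm actually moved.

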